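Dock the tray of inspected bushes

TASK

The brass bushes are next to be measured: take the blue tray by its upright grip and slide it into the yellow-marked tray bay, fully home against the end stop, sitting flat on the bench. Keep the tray level on the way and both bushes in it, then let go.

Things in the scene. Friction and masses are not known exactly. Their poses are not given: they have to be found in the camera images.
- blue_tray: open blue tray on the bench, 120 (x) x 100 (y) mm, walls 22 tall, 3 thick; 0.16 kg empty. Origin: centre of underside, z up. At its centre a black upright grip, 12 thick (x), 44 wide (y), top 88 above the underside: pinch it from above, fingers closing along tray x, 65-80 mm up. Same either way round; starts left or right in front, turned up to 20 deg; a grey look-alike is on the other side.
- yellow_bay: fixed yellow-marked bay, red twin beside it. Origin: bench level, middle of the 120 x 120 mm inside; +x runs from mouth (x=-60, flared to -78) to stop (face x=+60); tray home = tray origin on bay origin. Guides at y=+-60, 46 tall, with 20 wide ledges over the tray (underside z=40, 80 gap for the grip): enter only from the front. Bench is its floor, no sill; 150 mm free before it. Yaw up to 6 deg.
- bush_a: brass bush: a short upright tube, 34 mm outside, 18 mm bore, 25 mm tall, about 0.09 kg, standing loose in the +x pocket of the blue tray (pocket 54 x 94 mm); it may slide about in the pocket. Origin at the centre of its underside.
- bush_b: brass bush: a short upright tube, 34 mm outside, 18 mm bore, 25 mm tall, about 0.09 kg, standing loose in the -x pocket of the blue tray (pocket 54 x 94 mm); it may slide about in the pocket. Origin at the centre of its underside.

How it is judged (in metres and radians):
At the end, for the whole second after the job is handed in: The blue tray is in the yellow bay, at most 15 mm short of the end stop, within 15 mm of the bay's middle line and 11 degrees of its direction, flat on the bench (within 6 mm and 6 degrees); both bushes are inside the tray, standing or lying; all at rest (x of blue_tray in the frame of yellow_bay between -0.015 and 0.012 m and y of blue_tray in the frame of yellow_bay between -0.015 and 0.015 m and height (world z) of blue_tray below 0.006 m and angle between blue_tray's own z axis and vertical below 0.1 rad and angle between the x axis of blue_tray and the x axis of yellow_bay, either way round below 0.2 rad and linear speed of each of blue_tray, bush_a, bush_b below 0.02 m/s and x of bush_a in the frame of blue_tray between -0.06 and 0.06 m and y of bush_a in the frame of blue_tray between -0.05 and 0.05 m and z of each of bush_a, bush_b in the frame of blue_tray below 0.03 m and x of bush_b in the frame of blue_tray between -0.06 and 0.06 m and y of bush_b in the frame of blue_tray between -0.05 and 0.05 m); the robot touches nothing.
It fails at once if the blue tray was tipped by more than 30 degrees (angle between blue_tray's own z axis and vertical above 0.52 rad).
It also fails if it takes over 43 s, if anything falls off the work surface, if the arm or the gripper's body presses on something with over 40 N, if the wrist force passes 120 N, or if a joint passes its speed limit or range.

ROBOT

A 6-joint arm with a two-finger parallel gripper is mounted at the origin on the work surface. World frame = base frame: x ahead of the robot, y to its left, z up, the work surface at z = 0. Lengths are in m, angles in degrees, forces in N, time in s.
With the tool pointing down it reaches from about 0.3 to 0.75 m from the base axis. Payload 8.5 kg.
Tool frame: the origin (TCP) lies between the finger pads; the fingertips stand env.finger_overhang ahead of it and the grasp point (between the pads) lies 2 mm behind it (env.finger_overhang is the distance from the TCP to the fingertips, in m); z points along the fingers, y is the line along which they close (so a half turn about z gives the same grasp; the last joint's range is limited). The gripper opens to 85 mm and grips with 20 to 120 N. Pads are 22 mm wide; open, the fingers measure 114 mm over their backs; the gripper's body (76 mm by 85 mm) begins 54 mm behind the grasp point. The pads swing forward as they close: fully open they stand 13 mm farther back than shut.
Start: joints at [-80.518, 21.807, 74.336, -0, 83.858, -12.336], TCP at [0.204, -0.511, 0.248] pointing down, gripper open.
Joint ranges: [-178.18, 178.18], [-50.72, 133.34], [12.68, 142.11], [-81.47, 261.47], [9.98, 163.14], [-165.26, 165.26]. Speed limits (degrees/s): [136.94, 136.94, 180, 180, 180, 180].

INTERFACE

Orientations are given as a 3x3 rotation matrix whose columns are the frame's x, y, z axes.
In Python, from rig import env gives the robot as it stands. The module is installed in compiled form; this text tells all that it offers.
- The arm moves only by the tool jog_arm, never from a script. Its arguments are lists of equal length, an entry for each row: "hand": the finger opening in m, from 0 to 0.0854; "travel": the shift along the world's x, y, z in m, a list of three; "yaw": the turn about the world's z in rad. A call has exactly 5 rows; each row shifts and turns the commanded pose from where the row before left it; what a row does not reach is not made up. A row lasts 1/8 s, in which the tool goes at most 62.5 mm and 10.7 degrees, less where a joint would pass 70% of its speed; a pose out of reach is approached as far as the arm can. A call is refused whole if a number of a shift passes 0.0625 or a number of a turn 0.188, either way. A call with a gripper value outside its range is refused whole. The fingers move at their own pace and stop on an object; "grip_force" is the grip in N (left out, the last holds). Time passes only in rows, so rows that do not move let the fingers close, or fill a call up. It gives the time, the measured TCP pose, the force, the opening and the grip force at its end, in the units of the state.
- env.observe(): the state, without advancing time (a new reading comes with each control period).
- env.get_image(name): name is "scene" or "side" or "wrist"; returns the picture (420x560x3 uint8, red, green, blue); there is no depth.
- env.calibration(name): a dict with "fx", "fy", "cx", "cy" (pixels), "position" and "rotation" of the camera in the world; the wrist camera has in their place "hand_eye" (4x4, takes a point from camera to tool coordinates, whose origin is the TCP and whose axes are the flange's). Camera axes: x right, y down, z forward; pixel columns grow to the right and rows downward; lengths in m; the calibration is good to about 2 mm. A picture is of the moment at which its call begins: read the wrist's pose just before it. calibration takes no time and is no camera call.
- env.close_job(): hands the job in; it is judged then, once.
The state is a dict: "time_s": time; "q": joint angles; "qvel": joint speeds; "joint_efforts": joint torques, N m; "position": TCP position; "tool_rot": TCP orientation; "ft_force": force on the tool from outside, world axes, zero at the start; "wrist_torque": the same for the moment, N m; "grip_width": finger opening in m; "gripper_force": force on a finger pad.
Only numpy, scipy, OpenCV 4.12 (cv2) and the standard library are available. Lean on these libraries where they do the work, as an engineer would, in place of code of your own. Each camera call takes 0.05 s, during which the arm holds its last target. There are 200 camera calls.

## Working session

There is one attempt and no reset: what is moved stays moved. The work goes in short steps, Python scripts to look and compute and a tool call to move; the robot and the scene stay as the last step left them, time stands still between calls to the robot, and variables do not carry over. Pictures are saved under pics/ and viewed, at most 10 in all, crops included, and the job is handed in when it is done.

Besides the shell and the picture viewer there is one more tool, called after "Call:" as name([rows], argument=value, ...), one row to a line, values as JSON. jog_arm: Moves the arm, as the interface text tells. Its arguments: {"type":"object","properties":{"hand":{"type":"array"},"travel":{"type":"array"},"yaw":{"type":"array"},"grip_force":{"type":"number"}},"required":["hand","travel","yaw"]}

```bash
mkdir -p pics; python3 - <<'E'
from rig import env
import cv2,numpy as np
a=env.get_image("scene");b=env.get_image("side")
cv2.imwrite("pics/a.png",a[...,::-1]);cv2.imwrite("pics/b.png",b[...,::-1])
for n in("scene","side","wrist"):print(n,env.calibration(n))
o=env.observe();print(o["time_s"],o["position"],o["tool_rot"],o["ft_force"],o["grip_width"],env.finger_overhang)
E
```

```text
scene {'fx': 443.10127772827565, 'fy': 443.10127772827565, 'cx': 277.65379547241554, 'cy': 211.25435861982757, 'position': array([1.10638622, 0.36285456, 0.87773448]), 'rotation': array([[-0.54695999,  0.64289036, -0.53621521],
       [ 0.83696209,  0.43381831, -0.33361075],
       [ 0.01814484, -0.63126354, -0.77535612]])}
side {'fx': 461.5929928721761, 'fy': 461.5929928721761, 'cx': 284.89208367350767, 'cy': 206.13011265116097, 'position': array([ 0.36561408, -0.68002758,  0.63624022]), 'rotation': array([[ 0.97725714, -0.13456202,  0.16389495],
       [-0.21198701, -0.63987706,  0.73866018],
       [ 0.00547701, -0.75660453, -0.65384982]])}
wrist {'fx': 299.75541082282547, 'fy': 299.75541082282547, 'cx': 277.8108770260976, 'cy': 205.7636842774425, 'hand_eye': array([[ 1.12127220e-05, -9.64820839e-01, -2.62908251e-01,
         6.62603201e-02],
       [ 9.99999937e-01, -8.28146010e-05,  3.46561866e-04,
        -7.20513087e-05],
       [-3.56142753e-04, -2.62908238e-01,  9.64820777e-01,
        -1.25784175e-01],
       [ 0.00000000e+00,  0.00000000e+00,  0.00000000e+00,
         1.00000000e+00]])}
0.1 [ 0.20436873 -0.51038043  0.24778665] [[ 9.28365473e-01  3.71668544e-01 -2.06126992e-04]
 [ 3.71668496e-01 -9.28364653e-01  1.26528111e-03]
 [ 2.78904173e-04 -1.25125420e-03 -9.99999178e-01]] [ 0.16778766 -0.3871864  -0.4732438 ] 0.08524408231151018 0.017
```

View pics/a.png

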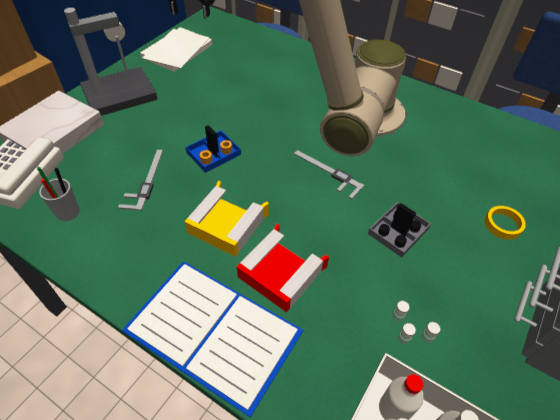

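View pics/b.png

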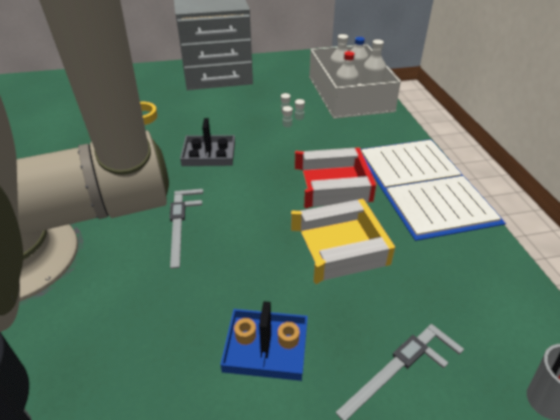

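Scene: blue tray with bushes about (213,148), yellow bay about (228,220), mouth toward the robot with flares at (218,187) and (267,208). Side: blue tray about (265,343), grip at (266,330), bay about (343,238), stop on the right. The grey look-alike is on the other side.

```bash
cat > h.py <<'E'
import cv2,numpy as np
from rig import env
def ray(c,u,v,z,pose=None):
    if pose is None: R,p=np.array(c["rotation"]),np.array(c["position"])
    else:
        T=np.eye(4);T[:3,:3]=pose[1];T[:3,3]=pose[0];T=T@c["hand_eye"];R,p=T[:3,:3],T[:3,3]
    d=R@np.array([(u-c["cx"])/c["fx"],(v-c["cy"])/c["fy"],1.]);return p+d*(z-p[2])/d[2]
def mask(im,lo,hi):
    m=cv2.inRange(cv2.cvtColor(im,cv2.COLOR_RGB2HSV),np.array(lo),np.array(hi));return m
BLUE=((108,150,60),(125,255,255));YEL=((20,150,80),(30,255,255))
def blobs(m,k=5,a=60):
    m=cv2.morphologyEx(m,cv2.MORPH_CLOSE,np.ones((k,k)))
    cs=cv2.findContours(m,cv2.RETR_EXTERNAL,cv2.CHAIN_APPROX_NONE)[0]
    return sorted([c for c in cs if cv2.contourArea(c)>a],key=cv2.contourArea,reverse=True)
E
python3 - <<'E'
from h import *
ims={"scene":cv2.imread("pics/a.png")[...,::-1],"side":cv2.imread("pics/b.png")[...,::-1]}
for n,im in ims.items():
    c=env.calibration(n)
    for nm,r in(("blue",BLUE),("yel",YEL)):
        for b in blobs(mask(np.ascontiguousarray(im),*r))[:4]:
            h=cv2.approxPolyDP(cv2.convexHull(b),2.5,True)[:,0]
            print(n,nm,cv2.contourArea(b));
            for u,v in h: print("  ",u,v,*[np.round(ray(c,u,v,z)[:2],3) for z in(0,.022,.046)])
A=cv2.resize(np.ascontiguousarray(ims["scene"][110:260,170:290]),None,fx=3,fy=3,interpolation=2)
B=cv2.resize(np.ascontiguousarray(ims["side"][195:285,285:400]),None,fx=3,fy=3,interpolation=2)
o=np.zeros((450,720,3),np.uint8);o[:,:360]=A;o[:270,365:365+345]=B;cv2.imwrite("pics/c.png",o[...,::-1])
E
```

```text
scene blue 13882.5
   183 262 [ 0.75  -0.114] [ 0.759 -0.102] [ 0.769 -0.089]
   302 330 [0.74  0.203] [0.749 0.207] [0.759 0.212]
   250 416 [0.938 0.211] [0.942 0.214] [0.947 0.219]
   122 330 [ 0.948 -0.109] [ 0.952 -0.097] [ 0.956 -0.084]
scene blue 832.0
   221 131 [ 0.335 -0.324] [ 0.355 -0.307] [ 0.376 -0.288]
   239 148 [ 0.365 -0.236] [ 0.383 -0.221] [ 0.404 -0.205]
   240 153 [ 0.38  -0.221] [ 0.398 -0.207] [ 0.418 -0.191]
   205 171 [ 0.492 -0.258] [ 0.507 -0.243] [ 0.524 -0.226]
   186 147 [ 0.447 -0.364] [ 0.464 -0.346] [ 0.482 -0.326]
scene yel 1645.5
   185 220 [ 0.653 -0.192] [ 0.664 -0.178] [ 0.676 -0.163]
   220 199 [ 0.549 -0.162] [ 0.563 -0.149] [ 0.578 -0.134]
   244 209 [ 0.541 -0.09 ] [ 0.556 -0.079] [ 0.571 -0.067]
   236 255 [ 0.666 -0.023] [ 0.677 -0.014] [ 0.689 -0.003]
   187 232 [ 0.678 -0.163] [ 0.689 -0.15 ] [ 0.701 -0.136]
scene yel 992.0
   491 208 [0.18  0.439] [0.203 0.437] [0.228 0.435]
   506 206 [0.151 0.47 ] [0.175 0.467] [0.201 0.464]
   522 216 [0.162 0.514] [0.185 0.51 ] [0.211 0.506]
   525 226 [0.191 0.528] [0.214 0.524] [0.239 0.519]
   51
[... 1039 characters left out ...]
5 [ 0.704 -0.116] [ 0.693 -0.135] [ 0.68  -0.157]
   390 262 [ 0.682 -0.156] [ 0.671 -0.174] [ 0.659 -0.194]
   316 282 [ 0.535 -0.174] [ 0.53  -0.191] [ 0.523 -0.21 ]
   302 231 [ 0.542 -0.042] [ 0.536 -0.064] [ 0.53  -0.088]
side yel 186.0
   141 102 [0.221 0.565] [0.226 0.522] [0.231 0.475]
   155 107 [0.26  0.528] [0.263 0.486] [0.267 0.44 ]
   155 117 [0.259 0.472] [0.263 0.432] [0.267 0.388]
   146 123 [0.236 0.444] [0.24  0.406] [0.245 0.363]
side yel 134.0
   298 211 [0.549 0.018] [ 0.542 -0.006] [ 0.535 -0.033]
   299 229 [ 0.538 -0.035] [ 0.532 -0.058] [ 0.525 -0.082]
   293 229 [ 0.526 -0.033] [ 0.521 -0.055] [ 0.515 -0.08 ]
   292 211 [0.536 0.021] [ 0.53  -0.004] [ 0.524 -0.03 ]
```

View pics/c.png

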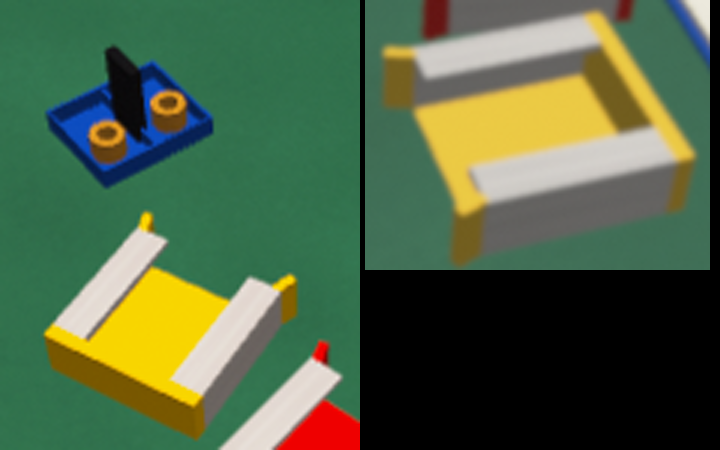

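Crop: the bay mouth is on the robot side, stop at lower right, and both bushes stand in the tray. The two views agree to about 2 mm. Tray centre is (0.4245,-0.282) at yaw -18.7°; bay origin is about (0.604,-0.098) at yaw +4.7°. I'll move above the tray.

Call:
jog_arm([
  [0.022,0.023,-0.008],
  [0.022,0.023,-0.008],
  [0.022,0.023,-0.008],
  [0.022,0.023,-0.008],
  [0.022,0.023,-0.008],
], hand=[0.085,0.085,0.085,0.085,0.085], yaw=[0.0864,0.0864,0.0864,0.0864,0.0864])

```text
time_s: 0.72
position: [0.315, -0.3946, 0.2078]
tool_rot: [[0.685, 0.728, -0.0], [0.728, -0.685, 0.001], [0.0, -0.001, -1.0]]
ft_force: [0.5, -0.8, 0.2]
grip_width: 0.085
gripper_force: 0.0
```

Call:
jog_arm([
  [0.022,0.023,-0.008],
  [0.022,0.023,-0.008],
  [0.022,0.023,-0.008],
  [0.022,0.023,-0.008],
  [0.022,0.023,-0.008],
], hand=[0.085,0.085,0.085,0.085,0.085], yaw=[0.0864,0.0864,0.0864,0.0864,0.0864])

```text
time_s: 1.35
position: [0.425, -0.2797, 0.1678]
tool_rot: [[0.318, 0.948, -0.0], [0.948, -0.318, 0.0], [0.0, -0.001, -1.0]]
ft_force: [-0.1, 0.0, 0.2]
grip_width: 0.0849
gripper_force: 0.0
```

Call:
jog_arm([
  [0,0,0],
  [0,0,0],
  [0,0,0],
  [0,0,0],
  [0,0,0],
], hand=[0.085,0.085,0.085,0.085,0.085], yaw=[0,0,0,0,0])

```text
time_s: 1.98
position: [0.4242, -0.2809, 0.1684]
tool_rot: [[0.321, 0.947, 0.0], [0.947, -0.321, -0.0], [-0.0, 0.0, -1.0]]
ft_force: [-0.0, 0.7, 0.2]
grip_width: 0.0852
gripper_force: 0.0
```

```bash
python3 - <<'E'
from h import *
o=env.observe();P=(np.array(o["position"]),np.array(o["tool_rot"]))
im=env.get_image("wrist");cv2.imwrite("pics/d.png",im[...,::-1]);c=env.calibration("wrist")
print(P,o["time_s"],o["ft_force"])
for b in blobs(mask(im,*BLUE))[:2]:
    for u,v in cv2.approxPolyDP(cv2.convexHull(b),5,True)[:,0]: print(u,v,*[np.round(ray(c,u,v,z,P)[:2],3) for z in(0,.022)])
for b in blobs(mask(im,(0,0,0),(180,120,60)))[:3]:
    for u,v in cv2.approxPolyDP(cv2.convexHull(b),4,True)[:,0]: print("k",u,v,*[np.round(ray(c,u,v,z,P)[:2],3) for z in(.022,.088)])
E
```

```text
(array([ 0.42417963, -0.28089779,  0.16839854]), array([[ 3.20992903e-01,  9.47081597e-01,  6.96369333e-05],
       [ 9.47081597e-01, -3.20992895e-01, -9.87960049e-05],
       [-7.12149173e-05,  9.76646744e-05, -9.99999993e-01]])) 1.975 [-0.04394253  0.6696217   0.16432122]
345 145 [ 0.5   -0.257] [ 0.496 -0.254]
339 247 [ 0.466 -0.357] [ 0.465 -0.347]
219 247 [ 0.346 -0.317] [ 0.354 -0.309]
213 145 [ 0.38  -0.216] [ 0.385 -0.217]
k 559 341 [ 0.659 -0.527] [ 0.607 -0.452]
k 559 419 [ 0.649 -0.637] [ 0.6   -0.536]
k 0 419 [ 0.031 -0.429] [ 0.132 -0.378]
k 0 338 [ 0.093 -0.332] [ 0.178 -0.304]
k 43 306 [ 0.157 -0.312] [ 0.227 -0.289]
k 181 252 [ 0.316 -0.302] [ 0.348 -0.282]
k 375 252 [ 0.497 -0.363] [ 0.484 -0.328]
k 517 308 [ 0.621 -0.472] [ 0.579 -0.41 ]
```

View pics/d.png

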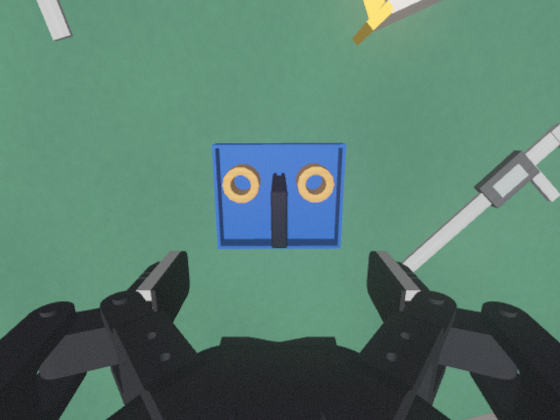

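The wrist view shows the tray squarely below: rim corners (213,145)-(345,145)-(339,247)-(219,247) give centre (0.425,-0.282), with the grip at (279,210) between the fingers. I'll descend and grip.

Call:
jog_arm([
  [0.001,-0.001,-0.019],
  [0,0,-0.019],
  [0,0,-0.019],
  [0,0,-0.019],
  [0,0,-0.019],
], hand=[0.085,0.085,0.085,0.085,0.085], yaw=[0,0,0,0,0])

```text
time_s: 2.65
position: [0.4254, -0.2817, 0.0728]
tool_rot: [[0.32, 0.947, 0.0], [0.947, -0.32, -0.0], [-0.0, 0.0, -1.0]]
ft_force: [0.0, -0.1, -0.4]
grip_width: 0.0851
gripper_force: 0.0
```

Call:
jog_arm([
  [0,0,0],
  [0,0,0],
  [0,0,0],
  [0,0,0],
  [0,0,0],
], hand=[0.085,0.0,0.0,0.0,0.0], yaw=[0,0,0,0,0], grip_force=40)

```text
time_s: 3.28
position: [0.4253, -0.2816, 0.0736]
tool_rot: [[0.32, 0.947, -0.0], [0.947, -0.32, -0.0], [-0.0, -0.0, -1.0]]
ft_force: [-10.0, 2.5, 8.6]
grip_width: 0.0118
gripper_force: 6.9
```

Call:
jog_arm([
  [0,0,0],
  [0,0,0],
  [0,0,0],
  [0,0,0],
  [0,0,0],
], hand=[0.0,0.0,0.0,0.0,0.0], yaw=[0,0,0,0,0])

```text
time_s: 3.9
position: [0.4252, -0.2815, 0.0734]
tool_rot: [[0.32, 0.947, -0.0], [0.947, -0.32, 0.0], [0.0, -0.0, -1.0]]
ft_force: [-4.3, 1.1, 5.9]
grip_width: 0.0115
gripper_force: 44.7
```

Gripped: opening is 11.5 mm and force 45 N. I'll lift slightly and carry it to in front of the mouth, turning to the bay yaw.

Call:
jog_arm([
  [0,0,0.002],
  [0,0,0.002],
  [0.001,0.006,0.001],
  [0.001,0.01,0],
  [0.001,0.013,0],
], hand=[0,0,0,0,0], yaw=[0,0,0.02,0.03,0.04])

```text
time_s: 4.53
position: [0.4284, -0.2516, 0.0782]
tool_rot: [[0.231, 0.973, -0.0], [0.973, -0.231, 0.0], [0.0, -0.0, -1.0]]
ft_force: [0.5, -0.5, -3.9]
grip_width: 0.0114
gripper_force: 43.4
```

Call:
jog_arm([
  [0.002,0.015,0],
  [0.002,0.015,0],
  [0.002,0.015,0],
  [0.002,0.015,0],
  [0.002,0.015,0],
], hand=[0,0,0,0,0], yaw=[0.04,0.04,0.04,0.04,0.04])

```text
time_s: 5.15
position: [0.4386, -0.1765, 0.0783]
tool_rot: [[0.033, 0.999, 0.0], [0.999, -0.033, -0.0], [-0.0, 0.0, -1.0]]
ft_force: [0.6, -0.7, -3.8]
grip_width: 0.0113
gripper_force: 43.4
```

Call:
jog_arm([
  [0.002,0.015,0],
  [0.002,0.015,0],
  [0.002,0.015,0],
  [0.001,0.012,0],
  [0,0.009,0],
], hand=[0,0,0,0,0], yaw=[0.04,0.04,0.02,0.018,0])

```text
time_s: 5.78
position: [0.4455, -0.1109, 0.0783]
tool_rot: [[-0.082, 0.997, 0.0], [0.997, 0.082, -0.0], [-0.0, 0.0, -1.0]]
ft_force: [-0.4, 0.1, -3.7]
grip_width: 0.0119
gripper_force: 43.4
```

```bash
python3 - <<'E'
from h import *
o=env.observe();P=(np.array(o["position"]),np.array(o["tool_rot"]))
w=env.get_image("wrist");s=env.get_image("scene");t=env.get_image("side")
out=np.zeros((420,800,3),np.uint8)
out[:,:]=0
out[:300,:400]=cv2.resize(w,(400,300))
out[:300,400:]=cv2.resize(np.ascontiguousarray(s[120:270,150:350]),(400,300))
cv2.imwrite("pics/e.png",out[...,::-1]);cv2.imwrite("pics/e_w.png",w[...,::-1]);cv2.imwrite("pics/e_s.png",t[...,::-1])
print(P[0],np.degrees(np.arctan2(P[1][1,1],P[1][0,1])),o["time_s"],o["ft_force"],o["wrist_torque"],o["grip_width"])
c=env.calibration("wrist")
for b in blobs(mask(w,*YEL))[:3]:
    for u,v in cv2.approxPolyDP(cv2.convexHull(b),3,True)[:,0]: print(u,v,*[np.round(ray(c,u,v,z,P)[:2],3) for z in(0,.046)])
    print()
E
```

```text
[ 0.44546739 -0.11085238  0.07832391] 4.727891570101618 5.775 [-0.37426323  0.06844613 -3.70949926] [-0.02356292 -0.01172783  0.01044771] 0.011899820827496833
454 124 [ 0.555 -0.035] [ 0.529 -0.037]
450 129 [ 0.553 -0.039] [ 0.528 -0.04 ]
430 129 [ 0.54 -0.04] [ 0.518 -0.041]
404 117 [ 0.522 -0.034] [ 0.503 -0.036]
409 108 [ 0.524 -0.028] [ 0.505 -0.032]
443 105 [ 0.545 -0.024] [ 0.522 -0.029]
```

View pics/e.png

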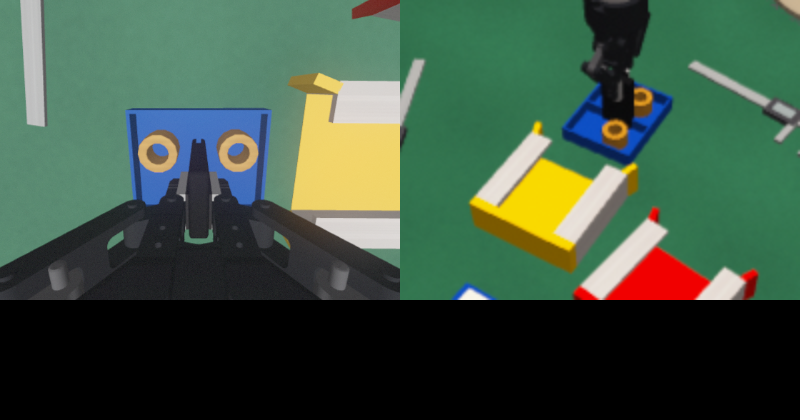

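The wrist view shows the tray held level and aligned, with bushes at (158,153) and (238,153) and the bay mouth to the right with ledge inner corners at (332,122) and (313,218). I'll check the lateral position from those ledge corners.

```bash
python3 - <<'E'
from h import *
w=cv2.imread("pics/e_w.png")[...,::-1]
o=env.observe();P=(np.array(o["position"]),np.array(o["tool_rot"]));c=env.calibration("wrist")
y=np.radians(4.7);R=np.array([[np.cos(y),-np.sin(y)],[np.sin(y),np.cos(y)]])
hsv=cv2.cvtColor(np.ascontiguousarray(w),cv2.COLOR_RGB2HSV)
m=cv2.inRange(hsv,(0,0,150),(180,60,255));m[:,:400]=0
for b in blobs(m)[:3]:
    for u,v in cv2.approxPolyDP(cv2.convexHull(b),3,True)[:,0]:
        p=ray(c,u,v,.046,P)[:2];print(u,v,p.round(4),(R.T@(p-[.604,-.098])).round(4))
    print()
E
```

```text
476 112 [ 0.5389 -0.0312] [-0.0595  0.0719]
559 113 [ 0.5806 -0.0283] [-0.0176  0.0714]
559 172 [ 0.5904 -0.0574] [-0.0103  0.0415]
461 170 [ 0.5384 -0.0607] [-0.0623  0.0426]

443 304 [ 0.5472 -0.1409] [-0.0601 -0.0381]
559 305 [ 0.6166 -0.1357] [ 0.0095 -0.0386]
559 348 [ 0.6266 -0.1657] [ 0.017  -0.0693]
505 347 [ 0.5928 -0.1678] [-0.0169 -0.0686]
442 314 [ 0.5481 -0.1477] [-0.0597 -0.0449]
```

Ledges are centred within 2 mm and run straight. Bay origin is about (0.604,-0.0965), so 158 mm remain. I'll slide in, stop about 12 mm short, then lower.

Call:
jog_arm([
  [0.006,0.001,0],
  [0.011,0.001,0],
  [0.015,0.001,0],
  [0.017,0.002,0],
  [0.017,0.002,0],
], hand=[0,0,0,0,0], yaw=[0,0,0,0,0])

```text
time_s: 6.55
position: [0.5127, -0.1047, 0.0782]
tool_rot: [[-0.082, 0.997, 0.0], [0.997, 0.082, -0.0], [-0.0, 0.0, -1.0]]
ft_force: [-0.3, 0.6, -3.3]
grip_width: 0.0114
gripper_force: 43.4
```

Call:
jog_arm([
  [0.017,0.002,0],
  [0.017,0.001,0],
  [0.017,0.001,0],
  [0.015,0.001,0],
  [0.01,0.001,0],
], hand=[0,0,0,0,0], yaw=[0,0,0,0,0])

```text
time_s: 7.18
position: [0.5884, -0.0986, 0.078]
tool_rot: [[-0.082, 0.997, 0.0], [0.997, 0.082, 0.0], [0.0, 0.0, -1.0]]
ft_force: [-0.1, -0.3, -3.1]
grip_width: 0.0115
gripper_force: 43.4
```

Call:
jog_arm([
  [0.004,0,0],
  [0,0,-0.001],
  [0,0,-0.001],
  [0,0,-0.001],
  [0,0,-0.0015],
], hand=[0,0,0,0,0], yaw=[0,0,0,0,0])

```text
time_s: 7.8
position: [0.5913, -0.0986, 0.0738]
tool_rot: [[-0.082, 0.997, 0.0], [0.997, 0.082, -0.0], [-0.0, 0.0, -1.0]]
ft_force: [0.3, 0.5, -3.4]
grip_width: 0.0114
gripper_force: 43.4
```

Call:
jog_arm([
  [0.003,0,0],
  [0.003,0,0],
  [0.002,0.001,0],
  [0.002,0,0],
  [0.001,0,-0.0005],
], hand=[0,0,0,0,0], yaw=[0,0,0,0,0])

```text
time_s: 8.43
position: [0.6023, -0.0976, 0.0736]
tool_rot: [[-0.082, 0.997, -0.001], [0.997, 0.082, -0.0], [0.0, -0.001, -1.0]]
ft_force: [-5.7, 0.6, 4.9]
grip_width: 0.0115
gripper_force: 44.6
```

Call:
jog_arm([
  [0.001,0,0],
  [0.001,0,0],
  [0,0,0],
  [0,0,0],
  [0,0,0],
], hand=[0,0,0,0,0], yaw=[0,0,0,0,0])

```text
time_s: 9.05
position: [0.6039, -0.0976, 0.0736]
tool_rot: [[-0.082, 0.997, -0.001], [0.997, 0.082, 0.0], [0.0, -0.001, -1.0]]
ft_force: [-5.6, 0.2, 2.4]
grip_width: 0.0115
gripper_force: 44.5
```

Call:
jog_arm([
  [0.001,0,0],
  [0.001,0,0],
  [0,0,0],
  [0,0,0],
  [0,0,0],
], hand=[0,0,0,0,0], yaw=[0,0,0,0,0])

```text
time_s: 9.68
position: [0.6044, -0.0974, 0.0739]
tool_rot: [[-0.082, 0.997, -0.005], [0.997, 0.082, 0.001], [0.001, -0.005, -1.0]]
ft_force: [-15.0, -0.3, 9.6]
grip_width: 0.0114
gripper_force: 45.5
```

```bash
python3 - <<'E'
from h import *
s=env.get_image("scene");t=env.get_image("side");o=env.observe();print(o["position"],o["ft_force"],o["wrist_torque"])
out=np.hstack([cv2.resize(np.ascontiguousarray(s[160:280,160:290]),(400,369)),cv2.resize(np.ascontiguousarray(t[180:290,280:400]),(400,369))])
cv2.imwrite("pics/f.png",out[...,::-1])
E
```

```text
[ 0.60439112 -0.09733595  0.07387766] [-14.04138761   0.53801931   8.77925721] [ 0.00252048  2.25384427 -0.17100314]
```

View pics/f.png

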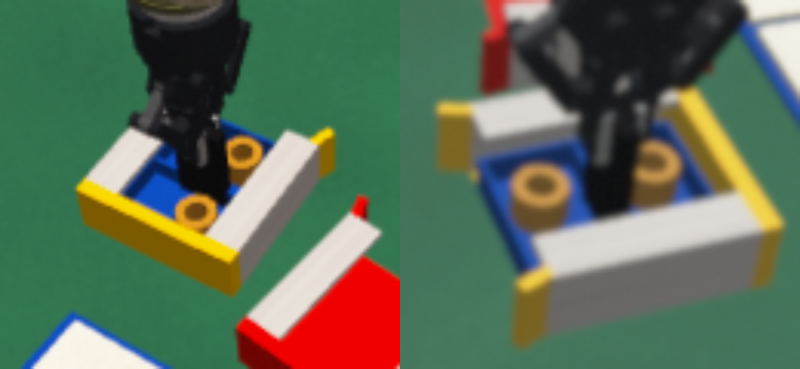

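The picture shows the tray home in the yellow bay with both bushes standing. Position stalled at x=0.604 and the force rose, so it is against the stop. I'll relax, let go and lift.

Call:
jog_arm([
  [-0.001,0,0],
  [-0.001,0,0],
  [0,0,0],
  [0,0,0],
  [0,0,0],
], hand=[0,0,0.02,0.05,0.07], yaw=[0,0,0,0,0])

```text
time_s: 10.4
position: [0.6047, -0.0977, 0.0734]
tool_rot: [[-0.082, 0.997, 0.001], [0.997, 0.082, -0.0], [-0.0, 0.001, -1.0]]
ft_force: [0.1, -0.4, 0.1]
grip_width: 0.0553
gripper_force: 0.0
```

Call:
jog_arm([
  [0,0,0],
  [0,0,0],
  [0,0,0.01],
  [0,0,0.02],
  [0,0,0.03],
], hand=[0.07,0.07,0.07,0.07,0.07], yaw=[0,0,0,0,0])

```text
time_s: 11.02
position: [0.6042, -0.0975, 0.1341]
tool_rot: [[-0.082, 0.997, -0.001], [0.997, 0.082, 0.0], [0.0, -0.001, -1.0]]
ft_force: [-0.2, -0.6, 0.8]
grip_width: 0.0699
gripper_force: 0.0
```

Call:
jog_arm([
  [0,0,0.03],
  [-0.02,0,0.03],
  [-0.03,0,0.02],
  [-0.03,0,0],
  [0,0,0],
], hand=[0.07,0.07,0.07,0.07,0.07], yaw=[0,0,0,0,0])

```text
time_s: 11.65
position: [0.5233, -0.0975, 0.2146]
tool_rot: [[-0.081, 0.997, 0.001], [0.997, 0.081, -0.0], [-0.001, 0.001, -1.0]]
ft_force: [-0.1, 0.6, 0.3]
grip_width: 0.0696
gripper_force: 0.0
```

```bash
python3 - <<'E'
from h import *
s=env.get_image("scene");t=env.get_image("side");o=env.observe();print(o["position"],o["ft_force"],o["time_s"])
out=np.hstack([cv2.resize(np.ascontiguousarray(s[160:280,160:290]),(400,369)),cv2.resize(np.ascontiguousarray(t[180:290,280:400]),(400,369))])
cv2.imwrite("pics/g.png",out[...,::-1])
E
```

```text
[ 0.52485323 -0.09771884  0.2139698 ] [0.09112758 0.67055492 0.42407662] 11.75
```

View pics/g.png

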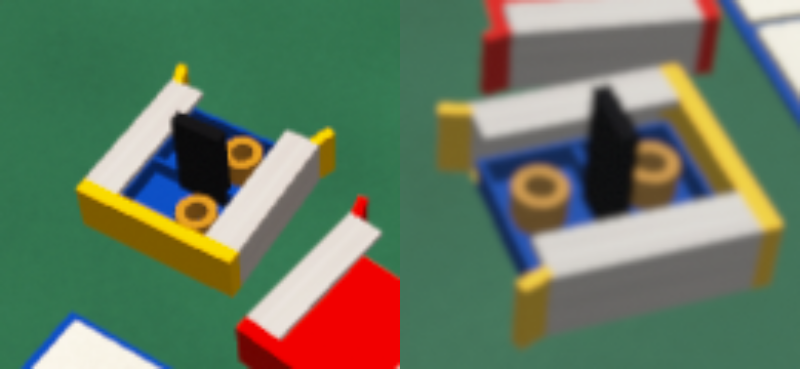

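The tray sits flat and home, covering the bay floor to its front edge. Both bushes are standing in it and the gripper is clear.

```bash
python3 -c "
from rig import env
print(env.close_job())"
```

```text
the job is handed in; nothing more can be done
None
```

The blue tray is in the yellow bay, pushed against the end stop and sitting flat with both bushes standing in it; the gripper is clear and the job was handed in at about 11.8 s (no verdict was returned).

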